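# Wedge the carton row tight

## Task

The trolley is about to be wheeled, so lock the cartons in the white carrier: push the three that are in it together against the upright end plate and set the loose carton upright in the row beside them. Then drive the grey wedge, thin end first, lying flat on the carrier's floor, from the robot's side into the gap between the last carton and the slanted stop until the whole row is tight, firmly but without crushing the cartons. Let go and leave it wedged.

Things in the scene. Friction and masses are not known exactly. Their poses are not given: they have to be found in the camera images.
- carrier: White plastic carton carrier fixed to the trolley top: base 56 x 312 mm, floor top at z = 6 mm. Origin: underside, on the long centre line; y runs along the row, x across it, away from the robot. Lips (top z = 14 mm, inner faces x = +-21.5 mm) guide the cartons from y = -91 to +153 mm. Upright end plate at +y, slanted stop at -y; the space before the stop is open on both long sides.
- end_plate (a point): Foot of the inner face of the upright end plate (42 mm high) at the carrier's +y end: carrier x 0, y +146, z 6 mm. The packed row rests against it: carton centres then lie at carrier y = +115, +53, -9 and -71 mm. Axes as the carrier's.
- place4 (a point): Place of the fourth carton's origin when the row is packed: carrier x 0, y -71, z 6 mm, on the floor. The carton's outer face is then at y = -102 mm. Axes as the carrier's.
- stop_face (a point): Point at the foot of the slanted stop's face, carrier x 0, y -115.8, z 6 mm. The stop is 36 mm high (over the trolley top), x -28 to +28 mm. Its face slants 1 in 6: y rises 1 mm for each 6 mm of x, so the gap is wide on the -x (robot) side, narrow on the +x side. Axes as the carrier's.
- wedge_home (a point): Where the wedge's origin comes to about when it is tight: carrier x -10, y -110, z 6 mm, wedge axes parallel to the carrier's (tip to +x). Driven in along +x. If the row still has play it goes 6 mm deeper per mm of play. A push of about 20 N along +x makes it tight; friction then holds it.
- carton4: The loose carton of wipes standing on the trolley top beside the carrier: 40 mm (x) x 62 mm (y) x 34 mm high, about 60 g. Origin: centre of its underside. It goes in the carrier with its y axis along the row, either way round.
- wedge: Grey plastic wedge lying on the trolley top, 90 mm long (x), 26 mm high, 120 g; 8 mm thick at the tip (+x), 23 mm at the other end. Origin: underside, half way along (15.5 mm thick). Its +y face (y = +7.75 mm) is straight and goes against the carton; its -y face has the stop's slant. A finger tab, 14 mm (x) by 15 mm (y), stands over the origin from z = 26 to 62 mm.
- carton1: The first (farthest from the slanted stop) of the three like cartons already in the carrier: 40 x 62 x 34 mm, 60 g; origin: centre of its underside, on the carrier's floor; its y axis along the row. They start a few mm apart, and only when all are pushed up against the end plate is there room for the fourth.
- carton2: The second of the three like cartons already in the carrier: 40 x 62 x 34 mm, 60 g; origin: centre of its underside, on the carrier's floor; its y axis along the row. They start a few mm apart, and only when all are pushed up against the end plate is there room for the fourth.
- carton3: The third of the three like cartons already in the carrier: 40 x 62 x 34 mm, 60 g; origin: centre of its underside, on the carrier's floor; its y axis along the row. They start a few mm apart, and only when all are pushed up against the end plate is there room for the fourth.
Things that resemble listed ones, but are neither listed nor needed, are in the scene too. What is shaped like the carton4 but yellow is not meant. Leave any purple look-alike of the carton3 alone.

How it is judged:
By the outcome, as a careful person would: the job done as asked, in the order asked, and still so for the second after the job is handed in, with the robot touching nothing.
It also fails if it takes over 69 s, if anything falls off the work surface, if the arm or the gripper's body presses on something with over 40 N, if the wrist force passes 120 N, or if a joint passes its speed limit or range.

## Robot

A 7-joint arm with a two-finger parallel gripper is mounted at the origin on a cart in front of the work surface, level with it; the furniture and walls round the work are solid. World frame = base frame: x ahead of the robot, y to its left, z up, the work surface at z = 0. Lengths are in m, angles in rad, forces in N, time in s.
With the tool pointing down it reaches from about 0.35 to 0.9 m from the base axis. Payload 8.1 kg.
Tool frame: the origin (TCP) lies between the finger pads; the fingertips stand 22 mm ahead of it and the grasp point (between the pads) lies 3 mm ahead of it (arm.tip_reach is the distance from the TCP to the fingertips, in m); z points along the fingers, y is the line along which they close (so a half turn about z gives the same grasp; the last joint's range is limited). The gripper opens to 92 mm and grips with 3 to 60 N. Pads are 19 mm wide; open, the fingers measure 130 mm over their backs; the gripper's body (75 mm by 190 mm) begins 47 mm behind the grasp point.
Start: joints at [-1.409, 0.434, 0.025, 1.573, -0.012, 1.134, -0.075], TCP at [0.164, 0.603, 0.249] pointing down, gripper open.
Joint ranges: [-2.62, 2.62], [-0.44, 2.09], [-1.27, 1.32], [0.08, 2.57], [-1.32, 4.46], [0.12, 2], [-2.74, 2.74]. Speed limits (rad/s): [2.22, 2.22, 3.01, 3.01, 3.14, 3.14, 3.14].

## Interface

Orientations are given as a rotation vector (axis times angle).
In Python, from cell import telemetry, vision, job, arm gives the robot as it stands. The module is installed in compiled form; this text tells all that it offers.
- The arm moves only by the shell command python3 -m creep 'ROWS' [FORCE]. ROWS is text: rows parted by semicolons, each of 7 numbers parted by spaces: the finger opening in cm, from 0 to 9.18, then the shift along the tool's x, y, z in cm, then the turn, a rotation vector about the tool's x, y, z in degrees. A call has 1 to 5 rows; each row is the pose to reach, as a shift and turn from the pose commanded when the call began, along the tool's axes at that moment; what a row does not reach only later rows make up. A row lasts 1/8 s, in which the tool goes at most 62.5 mm and 10.7 degrees, less where a joint would pass 70% of its speed; a pose out of reach is approached as far as the arm can. A call with a gripper value outside its range is refused whole. The fingers move at their own pace and stop on an object; FORCE is the grip in N (left out, the last holds). Time passes only in rows, so rows that repeat a pose let the fingers close. It gives the time, the measured TCP pose, the force, the opening and the grip force at its end, in the units of the state.
- telemetry.observe(): the state, without advancing time (a new reading comes with each control period).
- vision.get_image(name): name is "scene" or "top" or "wrist"; returns the picture (384x512x3 uint8, red, green, blue); there is no depth.
- vision.camera_info(name): a dict with "fov_y" (degrees; the focal length in pixels is half the picture's height over the tangent of half this angle, whatever the lens; pixels are square), "cx", "cy" (the principal point, pixels), "extrinsics" (4x4, takes a point from camera to world coordinates). Camera axes: x right, y down, z forward; pixel columns grow to the right and rows downward; lengths in m; the calibration is good to about 2 mm. A picture is of the moment at which its call begins: read the wrist's pose just before it. camera_info takes no time and is no camera call; for the wrist camera it gives the pose at the moment of the call.
- job.sign_off(): hands the job in; it is judged then, once.
The state is a dict: "clock": time; "joints": joint angles; "dq": joint speeds; "joint_efforts": joint torques, N m; "position": TCP position; "ee_rot": TCP orientation; "force": force on the tool from outside, world axes, zero at the start; "ft_torque": the same for the moment, N m; "width": opening from 0.0 (shut) to 1.0 (fully open); "gripper_force": force on a finger pad.
Only numpy, scipy, OpenCV 4.12 (cv2) and the standard library are available. Lean on these libraries where they do the work, as an engineer would, in place of code of your own. Each camera call takes 0.05 s, during which the arm holds its last target. There are 200 camera calls.

## Working session

There is one attempt and no reset: what is moved stays moved. The work goes in short steps, Python scripts to look and compute and a shell command to move; the robot and the scene stay as the last step left them, time stands still between calls to the robot, and variables do not carry over. Pictures are saved under pics/ and viewed, at most 10 in all, crops included, and the job is handed in when it is done.

```bash
mkdir -p pics; cat > h.py <<'E'
import numpy as np,cv2
from cell import telemetry,vision,job,arm
from scipy.spatial.transform import Rotation as R
def K(n):
    i=vision.camera_info(n); f=192/np.tan(np.radians(i['fov_y'])/2); return f,i['cx'],i['cy'],np.array(i['extrinsics'])
def ray(n,uv,z,k=None):
    f,cx,cy,T=k or K(n); uv=np.atleast_2d(uv).astype(float)
    d=np.c_[(uv-[cx,cy])/f,np.ones(len(uv))]@T[:3,:3].T; o=T[:3,3]
    return o+d*((z-o[2])/d[:,2])[:,None]
def proj(n,P,k=None):
    f,cx,cy,T=k or K(n); p=(np.atleast_2d(P)-T[:3,3])@T[:3,:3]; return p[:,:2]/p[:,2:]*f+[cx,cy]
def snap(n,fn):
    k=K(n); im=vision.get_image(n); cv2.imwrite('pics/'+fn,im[:,:,::-1]); return im,k
E
python3 - <<'E'
from h import *
for n in('top','scene','wrist'):
    im,k=snap(n,n+'0.png'); print(n,k[:3],np.round(k[3],3).tolist())
s=telemetry.observe();print(s['clock'],s['position'],s['ee_rot'],s['force'],arm.tip_reach)
a=cv2.imread('pics/top0.png');b=cv2.imread('pics/scene0.png')
E
```

```text
top (np.float64(416.3858811303615), 260.39879470600783, 199.8409298523808) [[0.036, -0.971, 0.234, 0.265], [-0.999, -0.034, 0.012, 0.036], [-0.004, -0.235, -0.972, 1.279], [0.0, 0.0, 0.0, 1.0]]
scene (np.float64(457.4215700567533), 264.252916741792, 188.38940078709905) [[0.835, -0.232, 0.499, -0.222], [-0.55, -0.315, 0.774, -1.153], [-0.023, -0.92, -0.391, 0.652], [0.0, 0.0, 0.0, 1.0]]
wrist (np.float64(297.53800396988913), 254.02498304257418, 194.0242521185763) [[0.264, 0.919, 0.294, 0.084], [0.965, -0.251, -0.082, 0.625], [-0.002, 0.305, -0.952, 0.384], [0.0, 0.0, 0.0, 1.0]]
0.15 [0.16351588 0.60288304 0.24815817] [-4.14797490e-01 -3.11404012e+00  1.79116721e-03] [ 0.52577274  0.56860023 -0.11502553] 0.022
```

View pics/top0.png

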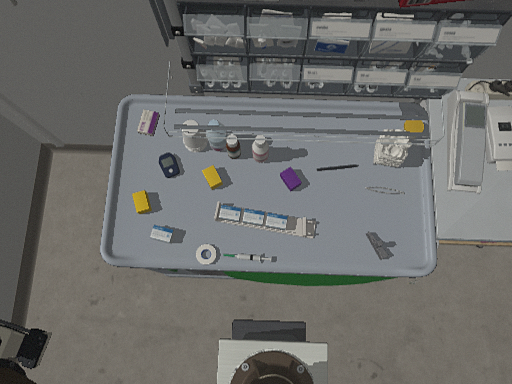

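View pics/scene0.png

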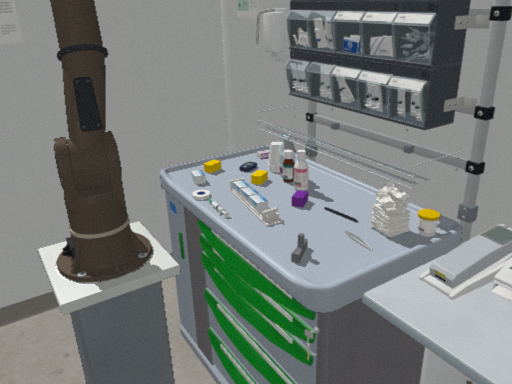

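The top view shows the carrier at (217–318, 203–236), with its stop at the right end. A blue-white loose carton is at (161,234) and the grey wedge at (379,245). Yellow cartons at (141,202) and (212,178) and the purple one at (290,179) are look-alikes. The white/blue carton at (161,234) is the only loose one that matches those in the carrier, so I'm confirming it in an enlarged crop.

```bash
python3 - <<'E'
from h import *
a=cv2.imread('pics/top0.png')[160:270,125:405]
cv2.imwrite('pics/crop1.png',cv2.resize(a,None,fx=2.85,fy=2.85,interpolation=cv2.INTER_CUBIC))
k=K('top')
for n,uv,z in[('c4',(161,233),.034),('wedge',(379,245),.013),('carrL',(217,210),.04),('carrR',(316,228),.036)]: print(n,ray('top',uv,z,k).round(3))
E
```

```text
c4 [[0.451 0.348 0.034]]
wedge [[ 0.441 -0.314  0.013]]
carrL [[0.527 0.183 0.04 ]]
carrR [[ 0.483 -0.119  0.036]]
```

View pics/crop1.png

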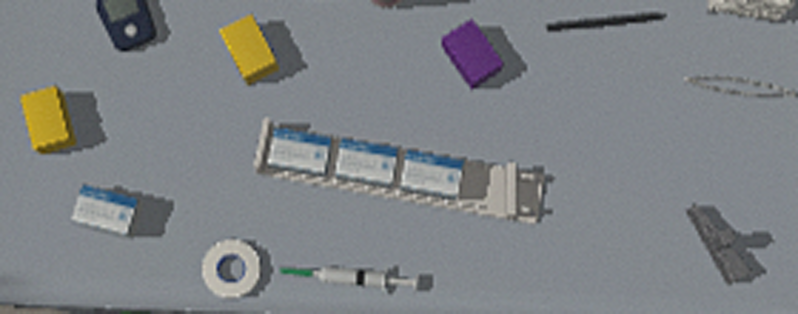

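The crop shows the loose white/blue carton at (104,210), identical to the three in the carrier at (298,152), (365,162) and (432,174). The yellow cartons at (47,118) and (248,48) and the purple one at (472,53) are decoys. The wedge at (725,245) has its thin end at the upper left, and the stop is at (500,190). Next I'll move over the carrier for a close wrist view.

```bash
cat >> h.py <<'E'
def plan(p,yaw):
    """tool shift (cm) and turn (deg) to TCP p with tool y at heading yaw (deg), pointing down"""
    s=telemetry.observe(); Rc=R.from_rotvec(s['ee_rot']).as_matrix()
    y=np.array([np.cos(np.radians(yaw)),np.sin(np.radians(yaw)),0]); z=np.array([0,0,-1.]); Rt=np.c_[np.cross(y,z),y,z]
    print('shift',(Rc.T@(np.array(p)-s['position'])*100).round(2),'turn',np.degrees(R.from_matrix(Rc.T@Rt).as_rotvec()).round(2),'F',s['force'].round(1),'t',s['clock'])
E
python3 -c "
from h import *
plan([.45,.18,.32],-8.3)"
```

```text
shift [-38.72 -33.32  -7.14] turn [-5.000e-02  5.000e-02  8.313e+01] F [ 0.5  0.6 -0.1] t 0.15
```

```bash
python3 -m creep '9 -19 -17 -7 0 0 42;9 -19 -17 -7 0 0 42;9 -19 -17 -7 0 0 42;9 -19 -17 -7 0 0 42;9 -19 -17 -7 0 0 42'; python3 -m creep '9 -25.5 1.1 0 0 0 41;9 -25.5 1.1 0 0 0 41;9 -25.5 1.1 0 0 0 41;9 -25.5 1.1 0 0 0 41;9 -25.5 1.1 0 0 0 41'
python3 -c "
from h import *
plan([.45,.18,.32],-8.3)
snap('wrist','w1.png')
import json;i=K('wrist');np.save('w1.npy',np.array([*i[:3],*i[3].ravel()]))"
```

```text
clock: 0.78
position: [0.3052, 0.3861, 0.32]
ee_rot: [1.513, 2.752, 0.003]
force: [-0.1, 0.7, 0.3]
width: 0.98
gripper_force: 0.0
clock: 1.4
position: [0.4519, 0.1774, 0.3187]
ee_rot: [2.38, 2.048, -0.0]
force: [-0.1, 1.2, -0.0]
width: 0.984
gripper_force: 0.0
shift [ 0.23 -0.23 -0.13] turn [ 0.06  0.06 -0.28] F [-0.1  1.2 -0. ] t 1.4
```

View pics/w1.png

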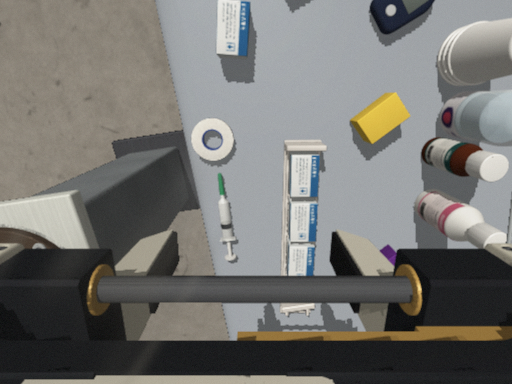

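The wrist view shows carton4 at (233,28) and the carrier from its end plate at (305,147) to its stop at (297,308). The cartons are at (305,175), (303,221) and (301,263). I'll enlarge both for corner pixels.

```bash
python3 - <<'E'
from h import *
a=cv2.imread('pics/w1.png')
A=cv2.resize(a[130:320,270:340],None,fx=4,fy=4,interpolation=cv2.INTER_CUBIC).transpose(1,0,2)
B=cv2.resize(a[0:70,200:270],None,fx=4,fy=4,interpolation=cv2.INTER_CUBIC).transpose(1,0,2)
C=np.zeros((280+280,760,3),np.uint8);C[:280]=A;C[280:,:280]=B
cv2.imwrite('pics/crop2.png',C)
E
```

```text
(no output)
```

View pics/crop2.png

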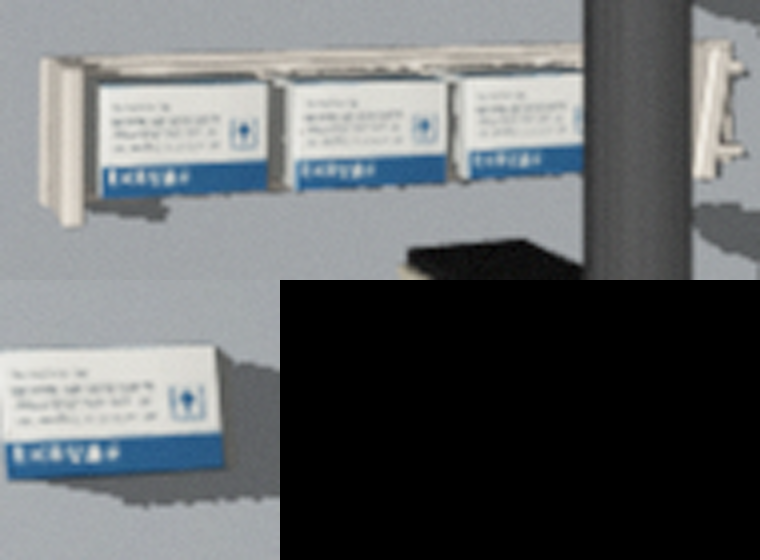

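The crop (transposed) gives these top-face corners. Carton1: (97,83), (267,80), (268,190), (100,200). Carton2: (288,78)–(446,182). Carton3's near edge is at X=466. Carton4: (5,352), (214,346), (222,468), (8,480). The stop's top is at (705–720, 40–178).

```bash
python3 - <<'E'
from h import *
v=np.load('w1.npy');k=(*v[:3],v[3:].reshape(4,4))
A=lambda L:[(270+y/4,130+x/4) for x,y in L]
B=lambda L:[(200+(y-280)/4,x/4) for x,y in L]
def show(n,uv,z):
    P=ray('',uv,z,k);c=P.mean(0);e=P[0]-P[1]+P[3]-P[2]
    print(n,P.round(4)[:,:2].tolist(),'c',c.round(4),'yaw',np.degrees(np.arctan2(-e[0],e[1])).round(2),'sides',[np.linalg.norm(P[i]-P[i-1]).round(4) for i in range(len(P))]);return c
c1=show('c1',A([(97,83),(267,80),(268,190),(100,200)]),.04)
c2=show('c2',A([(288,78),(445,78),(446,182),(292,190)]),.04)
show('c4',B([(5,352),(214,346),(222,468),(8,480)]),.034)
print('plate',ray('',A([(84,70),(84,220)]),.042,k).round(4))
print('c3 edge',ray('',A([(465,76),(468,182)]),.04,k).round(4))
print('stop far/near top',ray('',A([(722,42),(692,178),(703,42),(712,178)]),.036,k).round(4))
print('lip near',ray('',A([(100,57),(560,46)]),.014,k).round(4))
d=c1-c2;print(np.degrees(np.arctan2(-d[0],d[1])),np.linalg.norm(d))
E
```

```text
c1 [[0.5034, 0.1805], [0.4954, 0.1182], [0.5353, 0.1118], [0.5439, 0.1734]] c [0.5195 0.146  0.04  ] yaw -7.62 sides [np.float64(0.0411), np.float64(0.0628), np.float64(0.0404), np.float64(0.0621)]
c2 [[0.4938, 0.1102], [0.4867, 0.0464], [0.5263, 0.0401], [0.5345, 0.1025]] c [0.5103 0.0748 0.04  ] yaw -6.93 sides [np.float64(0.0415), np.float64(0.0641), np.float64(0.0401), np.float64(0.063)]
c4 [[0.4362, 0.3808], [0.4236, 0.3235], [0.4621, 0.3154], [0.475, 0.3743]] c [0.4492 0.3485 0.034 ] yaw -12.4 sides [np.float64(0.0393), np.float64(0.0587), np.float64(0.0394), np.float64(0.0603)]
plate [[0.4992 0.1861 0.042 ]
 [0.5508 0.1784 0.042 ]]
c3 edge [[0.485  0.038  0.04  ]
 [0.5255 0.0307 0.04  ]]
stop far/near top [[ 0.4575 -0.0821  0.036 ]
 [ 0.5156 -0.0755  0.036 ]
 [ 0.4587 -0.0726  0.036 ]
 [ 0.5148 -0.0855  0.036 ]]
lip near [[ 0.4962  0.1757  0.014 ]
 [ 0.4688 -0.0186  0.014 ]]
-7.346852192322627 0.07175768704380363
```

```bash
cat >> h.py <<'E'
O=np.array([.5047,.0372]);YAW=-8.0
EY=np.array([.1392,.9903]);EX=np.array([.9903,-.1392])
def C(x,y,z): return np.r_[O+x/1000*EX+y/1000*EY,z/1000]
def inC(p): d=(np.array(p)[:2]-O)*1000; return (d@EX).round(1),(d@EY).round(1)
def st():
    s=telemetry.observe();print('C',inC(s['position']),'z',(s['position'][2]*1000).round(1),'Fx,y,z(carrier)',(s['force'][:2]@EX).round(1),(s['force'][:2]@EY).round(1),s['force'][2].round(1),'w',s['width'],'g',s['gripper_force'],'t',s['clock'])
E
python3 -c "
from h import *
plan(C(0,-90,120),YAW)"
```

```text
shift [-22.28   7.42  19.87] turn [ 0.01  0.03 -0.32] F [ 0.1 -0.2 -0.8] t 1.45
```

```bash
python3 -m creep '0 -22.3 7.4 19.9 0 0 -0.3;0 -22.3 7.4 19.9 0 0 -0.3;0 -22.3 7.4 19.9 0 0 -0.3;0 -22.3 7.4 19.9 0 0 -0.3;0 -22.3 7.4 19.9 0 0 -0.3' >/dev/null;  python3 -m creep '0 0 0 0 0 0 0;0 0 0 0 0 0 0;0 0 0 0 0 0 0'
python3 -c "
from h import *
plan(C(0,-90,42),YAW);st()
im,k=snap('wrist','w2.png');np.save('w2.npy',np.array([*k[:3],*k[3].ravel()]))"
```

```text
clock: 2.45
position: [0.492, -0.0479, 0.1203]
ee_rot: [-2.365, -2.068, -0.002]
force: [-0.9, 0.7, -0.8]
width: 0.16
gripper_force: 0.0
shift [-0.41  0.06  7.83] turn [ 0.05 -0.07  0.35] F [-0.9  0.7 -0.8] t 2.45
C (np.float64(-0.7), np.float64(-86.0)) z 120.3 Fx,y,z(carrier) -1.0 0.6 -0.8 w 0.15986379089026828 g 0.0 t 2.45
```

View pics/w2.png

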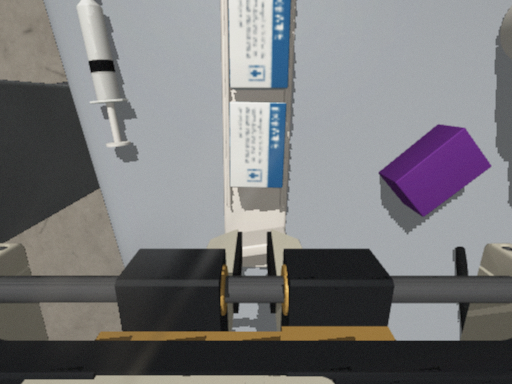

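The closer wrist view shows carton3's outer edge at (229–283, 187) and the stop's edge at about (245–275, 232). The fingers are over the gap between them. I'll cross-check the edges and then descend.

```bash
python3 - <<'E'
from h import *
v=np.load('w2.npy');k=(*v[:3],v[3:].reshape(4,4))
for n,uv,z in[('c3 in',[(231,102),(287,103)],.04),('c3 out',[(229,187),(283,187)],.04),('stop',[(244,234),(272,232)],.036),('lips',[(226,200),(290,200),(224,20)],.014)]:
  print(n,[tuple(map(float,inC(p))) for p in ray('',uv,z,k)])
E
python3 -m creep '0 -0.3 0 7.8 0 0 0.3;0 -0.3 0 7.8 0 0 0.3;0 -0.3 0 7.8 0 0 0.3'; python3 -c "
from h import *
st()"
```

```text
c3 in [(-17.0, -5.1), (21.9, -5.7)]
c3 out [(-19.7, -66.7), (21.2, -66.6)]
stop [(-8.8, -107.6), (14.0, -105.8)]
lips [(-24.8, -86.0), (30.3, -85.8), (-22.9, 51.1)]
clock: 2.88
position: [0.4906, -0.0527, 0.0418]
ee_rot: [-2.372, -2.057, 0.002]
force: [0.5, -0.5, 1.1]
width: 0.002
gripper_force: 0.0
C (np.float64(-1.4), np.float64(-91.0)) z 41.8 Fx,y,z(carrier) 0.5 -0.4 1.1 w 0.002170675554444223 g 0.0 t 2.875
```

```bash
python3 -m creep '0 1.2 0 0 0 0 0;0 1.7 0 0 0 0 0;0 2.2 0 0 0 0 0;0 2.7 0 0 0 0 0;0 3.2 0 0 0 0 0' >/dev/null; python3 -c "
from h import *
st()"; python3 -m creep '0 0.2 0 0 0 0 0;0 0.4 0 0 0 0 0;0 0.6 0 0 0 0 0';  python3 -c "
from h import *
st()"
```

```text
C (np.float64(-0.8), np.float64(-59.2)) z 41.9 Fx,y,z(carrier) 0.5 -1.4 1.5 w 0.002543642271685451 g 0.526985046453774 t 3.5
clock: 3.88
position: [0.4964, -0.0157, 0.0417]
ee_rot: [2.374, 2.057, -0.0]
force: [-0.7, -1.2, 1.4]
width: 0.004
gripper_force: 0.8
C (np.float64(-0.8), np.float64(-53.5)) z 41.7 Fx,y,z(carrier) -0.5 -1.3 1.4 w 0.003696177251191183 g 0.8058621548116207 t 3.875
```

```bash
python3 -m creep '0 0.1 0 0 0 0 0;0 0.2 0 0 0 0 0';python3 -m creep '0 0.1 0 0 0 0 0';python3 -m creep '0 0.1 0 0 0 0 0';  python3 -c "
from h import *
st()"
```

```text
clock: 4.12
position: [0.4965, -0.015, 0.0417]
ee_rot: [2.375, 2.055, -0.002]
force: [-2.0, -8.0, 2.3]
width: 0.006
gripper_force: 4.6
clock: 4.25
position: [0.4965, -0.015, 0.0417]
ee_rot: [2.375, 2.054, -0.003]
force: [-2.1, -12.7, 2.1]
width: 0.001
gripper_force: 6.2
clock: 4.38
position: [0.4964, -0.0149, 0.0417]
ee_rot: [2.375, 2.052, -0.004]
force: [-2.6, -15.1, 3.6]
width: 0.004
gripper_force: 7.9
C (np.float64(-0.9), np.float64(-52.8)) z 41.7 Fx,y,z(carrier) -0.4 -15.3 3.6 w 0.003626347435907397 g 7.856202274560928 t 4.375
```

```bash
python3 -m creep '0 -0.9 0 0 0 0 0;0 -0.9 0 -9 0 0 0;9 -0.9 0 -12 0 0 0;9 -0.9 0 -12 0 0 0;9 -0.9 0 -12 0 0 0';  cat >> h.py <<'E'
def blues(fn,z=.04):
    im,k=snap('wrist',fn);hsv=cv2.cvtColor(im,cv2.COLOR_RGB2HSV)
    m=cv2.inRange(hsv,(98,130,60),(118,255,255));m=cv2.morphologyEx(m,cv2.MORPH_CLOSE,np.ones((7,7)))
    for c in cv2.findContours(m,0,2)[0]:
        if cv2.contourArea(c)<150: continue
        b=cv2.boxPoints(cv2.minAreaRect(c));P=ray('',b,z,k)
        print('blue',b.round(0).astype(int).tolist(),[tuple(map(float,inC(p))) for p in P])
E
python3 -c "
from h import *
st();blues('w3.png')"
```

```text
clock: 5.0
position: [0.4955, -0.0198, 0.1615]
ee_rot: [-2.373, -2.058, -0.001]
force: [-0.4, -0.2, -0.9]
width: 0.281
gripper_force: 0.0
C (np.float64(-1.2), np.float64(-57.7)) z 161.5 Fx,y,z(carrier) -0.4 -0.2 -0.9 w 0.2808528543993802 g 0.0 t 5.0
blue [[264, 177], [269, 0], [283, 0], [279, 177]] [(8.0, -41.0), (10.6, 96.4), (21.4, 96.1), (20.8, -41.4)]
```

```bash
cat >> h.py <<'E'
O=O+.001*EX-.001*EY
E
python3 -c "
from h import *
plan([.45,.27,.18],-12)"
```

```text
shift [28.07 -8.56 -1.89] turn [-0.09 -0.01  3.86] F [-1.   0.6 -0.5] t 5.05
```

```bash
python3 -m creep '9 28 -8.5 -2 0 0 4;9 28 -8.5 -2 0 0 4;9 28 -8.5 -2 0 0 4;9 28 -8.5 -2 0 0 4;9 28 -8.5 -2 0 0 4'>/dev/null;python3 -m creep '9 0 0 0 0 0 0;9 0 0 0 0 0 0';python3 - <<'E'
from h import *
im,k=snap('wrist','w4.png')
hsv=cv2.cvtColor(im,cv2.COLOR_RGB2HSV)
m=cv2.inRange(hsv,(0,0,190),(180,60,255))|cv2.inRange(hsv,(98,130,60),(118,255,255));m[280:]=0
m=cv2.morphologyEx(m,cv2.MORPH_CLOSE,np.ones((9,9)))
for c in cv2.findContours(m,0,2)[0]:
    if cv2.contourArea(c)<1500: continue
    b=cv2.boxPoints(cv2.minAreaRect(c));P=ray('',b,.034,k)[:,:2]
    print(b.round(0).astype(int).tolist(),P.round(4).tolist(),'c',P.mean(0).round(4),[np.linalg.norm(P[i]-P[i-1]).round(4) for i in range(4)])
st()
E
```

```text
clock: 5.92
position: [0.4509, 0.2677, 0.1805]
ee_rot: [2.444, 1.973, -0.004]
force: [-0.4, -0.7, 0.3]
width: 0.978
gripper_force: 0.0
[[181, 246], [203, 202], [251, 226], [229, 270]] [[0.361, 0.2198], [0.3968, 0.2625], [0.4383, 0.2265], [0.4037, 0.1808]] c [0.3999 0.2224] [np.float64(0.0578), np.float64(0.0557), np.float64(0.0549), np.float64(0.0574)]
[[213, 68], [256, 68], [256, 138], [213, 138]] [[0.4386, 0.3814], [0.4755, 0.3733], [0.4627, 0.3138], [0.4232, 0.3225]] c [0.45   0.3477] [np.float64(0.0609), np.float64(0.0377), np.float64(0.0608), np.float64(0.0404)]
C (np.float64(-85.9), np.float64(221.3)) z 180.8 Fx,y,z(carrier) -0.1 -0.3 -0.1 w 0.9768224561484854 g 0.0 t 5.975
```

View pics/w4.png

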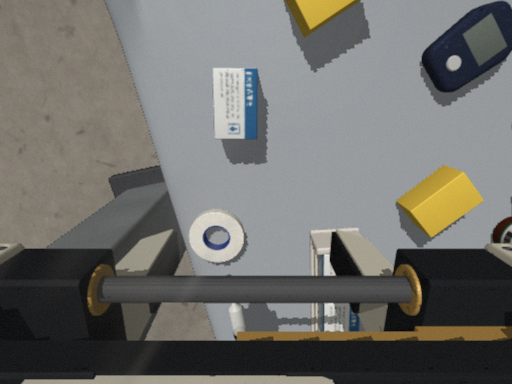

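The picture shows carton4, white with a blue stripe, at (213–257, 68–138), standing clear and upright. The tape is at (217,237), well clear of the fingers. Its centre of (0.450, 0.348) and size of 61×39 mm agree with what is given.

```bash
python3 -c "
from h import *
plan([.45,.3477,.035],-12.2)"
```

```text
shift [ 7.87 -1.82 14.56] turn [-0.05  0.12 -0.07] F [-0.2 -0.3 -0.1] t 5.975
```

```bash
python3 -m creep '9 7.9 -1.8 6 0 0 0;9 7.9 -1.8 9 0 0 0;9 7.9 -1.8 14.5 0 0 0;9 7.9 -1.8 14.5 0 0 0;9 7.9 -1.8 14.5 0 0 0';python3 -m creep '3 0 0 0 0 0 0;3 0 0 0 0 0 0;3 0 0 0 0 0 0;3 0 0 0 0 0 0;3 0 0 0 0 0 0' 8;python3 -m creep '3 0 0 -4 0 0 0;3 0 0 -9 0 0 0;3 0 0 -9 0 0 0';python3 -c "
from h import *
st();plan(C(0,-72,110),YAW)"
```

```text
clock: 6.6
position: [0.4519, 0.3486, 0.0383]
ee_rot: [2.447, 1.97, 0.002]
force: [0.6, -0.7, 0.3]
width: 0.979
gripper_force: 0.0
clock: 7.22
position: [0.4505, 0.3498, 0.0368]
ee_rot: [-2.444, -1.973, -0.0]
force: [-0.6, -0.7, 0.8]
width: 0.484
gripper_force: 0.0
clock: 7.6
position: [0.4525, 0.351, 0.1301]
ee_rot: [-2.444, -1.973, -0.01]
force: [-0.4, -0.2, -0.9]
width: 0.431
gripper_force: 8.0
C (np.float64(-96.4), np.float64(304.5)) z 130.1 Fx,y,z(carrier) -0.4 -0.3 -0.9 w 0.4308961736330536 g 7.993203699588776 t 7.6
shift [-36.85  12.36   1.86] turn [ 0.21 -0.29 -4.19] F [-0.4 -0.2 -0.9] t 7.6
```

Lift-off began before the fingers had fully shut, so the grip height is uncertain. I'll set it back down, regrip and lift again.

```bash
python3 -m creep '3 0 0 5 0 0 0;3 0 0 7 0 0 0;3 0 0 8 0 0 0;3 0 0 8.8 0 0 0;3 0 0 9.5 0 0 0' ; python3 -m creep '5 0 0 0 0 0 0;5 0 0 0 0 0 0;5 0 0 0 0 0 0' ;python3 -m creep '3 0 0 0 0 0 0;3 0 0 0 0 0 0;3 0 0 0 0 0 0;3 0 0 0 0 0 0;3 0 0 0 0 0 0' 10;python3 -c "
from h import *
st()"
```

```text
clock: 8.22
position: [0.4492, 0.3504, 0.0317]
ee_rot: [-2.442, -1.973, 0.002]
force: [-5.5, 0.5, 11.9]
width: 0.437
gripper_force: 8.0
clock: 8.6
position: [0.4508, 0.3497, 0.0319]
ee_rot: [2.445, 1.973, 0.001]
force: [-1.2, -0.3, -0.9]
width: 0.544
gripper_force: 0.0
clock: 9.22
position: [0.4506, 0.3498, 0.0318]
ee_rot: [-2.445, -1.973, -0.0]
force: [0.0, -0.6, 2.2]
width: 0.432
gripper_force: 10.0
C (np.float64(-98.1), np.float64(303.0)) z 31.8 Fx,y,z(carrier) 0.1 -0.6 2.2 w 0.43235088945913835 g 10.000205934047699 t 9.225
```

```bash
python3 -m creep '3 0 0 -3 0 0 0;3 0 0 -8 0 0 0;3 0 0 -9 0 0 0;3 0 0 -9 0 0 0' ; python3 -c "
from h import *
plan(C(0,-73,120),YAW)"
```

```text
clock: 9.72
position: [0.4505, 0.3501, 0.1219]
ee_rot: [-2.444, -1.973, -0.002]
force: [-0.7, -0.6, -1.4]
width: 0.434
gripper_force: 10.0
shift [-36.82  12.53   0.16] turn [ 0.02 -0.06 -4.16] F [-0.7 -0.6 -1.4] t 9.725
```

```bash
python3 -m creep '3 -5 1.7 0 0 0 -2;3 -10 3.4 0 0 0 -4.2;3 -15 5.1 0 0 0 -4.2;3 -20 6.8 0 0 0 -4.2;3 -25 8.5 0 0 0 -4.2' >/dev/null; python3 -m creep '3 -4 1 0 0 0 0;3 -8 2 0 0 0 0;3 -11 3 0 0 0 0;3 -11 3 0 0 0 0;3 -11 3 0 0 0 0' ;  python3 -c "
from h import *
st();plan(C(0,-73,50),YAW)"
```

```text
clock: 10.98
position: [0.4945, -0.025, 0.1206]
ee_rot: [-2.369, -2.061, 0.002]
force: [-0.6, -0.4, -0.7]
width: 0.432
gripper_force: 10.0
C (np.float64(-2.5), np.float64(-62.0)) z 120.6 Fx,y,z(carrier) -0.6 -0.5 -0.7 w 0.431918678878712 g 9.999963194131851 t 10.975
shift [-1.1   0.26  7.06] turn [-0.13  0.01  0.04] F [-0.6 -0.4 -0.7] t 10.975
```

```bash
python3 -m creep '3 -1.2 0.25 2 0 0 0;3 -1.2 0.25 3 0 0 0;3 -1.2 0.25 3.4 0 0 0;3 -1.2 0.25 3.4 0 0 0' ;  python3 -c "
from h import *
st();blues('w5.png',.04)"
```

```text
clock: 11.48
position: [0.496, -0.0371, 0.0876]
ee_rot: [-2.369, -2.062, 0.001]
force: [-0.1, 0.6, -0.4]
width: 0.435
gripper_force: 10.0
C (np.float64(0.7), np.float64(-73.8)) z 87.6 Fx,y,z(carrier) -0.2 0.6 -0.4 w 0.4352649857451857 g 9.999821484088898 t 11.475
blue [[271, 303], [290, 303], [290, 319], [271, 319]] [(13.0, -133.6), (26.9, -133.6), (27.5, -147.8), (13.2, -147.8)]
blue [[271, 275], [272, 216], [294, 217], [293, 276]] [(12.5, -109.9), (12.8, -65.2), (27.2, -65.7), (27.9, -110.4)]
blue [[262, 180], [271, -1], [291, 0], [282, 181]] [(5.6, -39.9), (9.8, 60.1), (20.7, 59.6), (18.6, -40.6)]
```

View pics/w5.png

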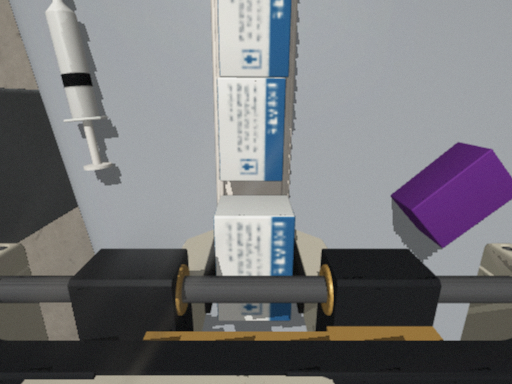

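The view shows carton4 held, with its inner top edge at about (217–293, 216). Carton3's outer edge is at (219–282, 181), and a gap of floor is visible between them.

```bash
python3 -c "
from h import *
print([inC(p) for p in ray('wrist',[(217,217),(293,217)],.0898)],[inC(p) for p in ray('wrist',[(219,181),(282,181)],.04)])
plan(C(0,-73,42),YAW)"
```

```text
[(np.float64(-17.1), np.float64(-45.6)), (np.float64(19.8), np.float64(-45.7))] [(np.float64(-21.5), np.float64(-41.0)), (np.float64(18.8), np.float64(-41.1))]
shift [ 0.09 -0.1   4.59] turn [ 0.   -0.01  0.06] F [ 0.4  0.7 -1.2] t 11.525
```

```bash
python3 -m creep '3 0 -0.2 1.5 0 0 0;3 0 -0.2 3 0 0 0;3 0 -0.2 3.8 0 0 0;3 0 -0.2 4.2 0 0 0;3 0 -0.2 4.4 0 0 0' ;python3 -m creep '3 0 0 0.2 0 0 0;3 0 0 0.4 0 0 0;3 0 0 0.5 0 0 0;3 0 0 0.5 0 0 0';  python3 -c "
from h import *
st()"
```

```text
clock: 12.15
position: [0.4942, -0.0377, 0.0435]
ee_rot: [-2.371, -2.061, 0.0]
force: [0.1, -0.4, -1.1]
width: 0.438
gripper_force: 10.0
clock: 12.65
position: [0.4941, -0.0375, 0.0387]
ee_rot: [-2.37, -2.062, -0.0]
force: [0.2, -0.8, 0.1]
width: 0.433
gripper_force: 10.0
C (np.float64(-1.1), np.float64(-74.5)) z 38.7 Fx,y,z(carrier) 0.3 -0.8 0.1 w 0.43335572620746293 g 9.999834448099136 t 12.65
```

```bash
python3 -m creep '3 0.2 0 0.05 0 0 0;3 0.4 0 0.05 0 0 0;3 0.5 0 0.05 0 0 0;3 0.55 0 0.05 0 0 0';  python3 -c "
from h import *
st()"
```

```text
clock: 13.15
position: [0.4948, -0.033, 0.0383]
ee_rot: [2.371, 2.06, -0.001]
force: [-1.5, -5.6, -0.1]
width: 0.433
gripper_force: 10.0
C (np.float64(-1.0), np.float64(-69.9)) z 38.3 Fx,y,z(carrier) -0.7 -5.8 -0.1 w 0.4334985601213846 g 10.001181811094284 t 13.15
```

```bash
python3 -m creep '5.5 0 0 0 0 0 0;5.5 0 0 0 0 0 0;5.5 0 0 0 0 0 0;5.5 0 0 -4 0 0 0;5.5 0 0 -10 0 0 0';  python3 -c "
from h import *
st();blues('w6.png',.04);plan([.44,-.37,.20],YAW)"
```

```text
clock: 13.78
position: [0.4938, -0.032, 0.1383]
ee_rot: [-2.369, -2.06, 0.005]
force: [1.7, 0.2, -0.4]
width: 0.596
gripper_force: 0.0
C (np.float64(-2.2), np.float64(-69.0)) z 138.3 Fx,y,z(carrier) 1.7 0.5 -0.4 w 0.5964815877508182 g 0.0 t 13.775
blue [[262, 239], [272, -1], [288, 0], [278, 239]] [(4.7, -102.0), (9.9, 78.6), (20.7, 78.2), (18.4, -102.6)]
shift [-34.16  -0.92  -5.51] turn [ 0.34 -0.08 -0.07] F [ 3.  -0.7  5.6] t 13.825
```

Carton4's outer face reads y = −102.3 (ideal −102), and the blue stripe runs unbroken along the row. On to the wedge.

```bash
python3 -m creep '5.5 -34 -1 -5.5 0 0 0;5.5 -34 -1 -5.5 0 0 0;5.5 -34 -1 -5.5 0 0 0;5.5 -34 -1 -5.5 0 0 0;5.5 -34 -1 -5.5 0 0 0'>/dev/null;python3 -m creep '5.5 0 0 0 0 0 0;5.5 0 0 0 0 0 0;5.5 0 0 0 0 0 0';python3 - <<'E'
from h import *
st();im,k=snap('wrist','w7.png');np.save('w7.npy',np.array([*k[:3],*k[3].ravel()]))
E
```

```text
clock: 14.82
position: [0.4437, -0.3345, 0.1877]
ee_rot: [-2.367, -2.064, -0.001]
force: [-0.2, 0.6, -0.6]
width: 0.596
gripper_force: 0.0
C (np.float64(-9.7), np.float64(-375.5)) z 187.7 Fx,y,z(carrier) -0.2 0.6 -0.6 w 0.5959005125980523 g 0.0 t 14.825
```

View pics/w7.png

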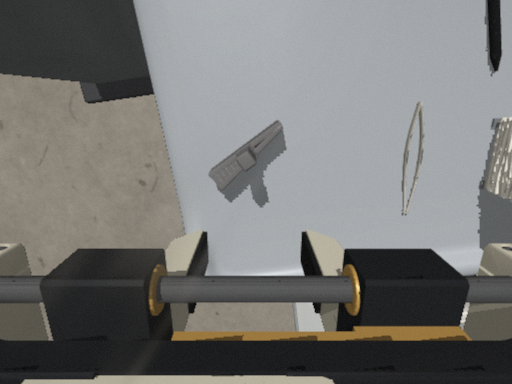

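The wedge has its thin tip at (280,123), its thick end at (210–222, 170–188) and its tab at about (246,159). The shadow falls below it. I'll measure it by contour.

```bash
python3 - <<'E'
from h import *
v=np.load('w7.npy');k=(*v[:3],v[3:].reshape(4,4))
im=cv2.imread('pics/w7.png');g=cv2.cvtColor(im,cv2.COLOR_BGR2GRAY)
print(im[140,200],im[195,262],im[170,230],im[160,246],im[130,272])
sub=g[112:204:3,200:296:3]
for r,row in zip(range(112,204,3),sub): print(r,' '.join('%3d'%x for x in row))
E
```

```text
[175 169 167] [100  99  97] [108 111 111] [110 110 114] [108 109 110]
112 169 169 172 171 169 170 171 170 169 169 170 170 170 170 170 172 173 172 171 171 171 172 172 175 171 173 168 172 171 173 169 168
115 171 171 171 171 170 169 171 168 170 170 170 169 170 171 168 170 169 169 172 169 172 173 171 169 173 169 171 173 170 169 171 168
118 167 168 169 168 168 171 168 169 171 167 170 167 169 172 167 170 174 170 172 169 171 171 167 173 170 168 172 168 170 169 171 166
121 167 169 172 167 170 171 171 169 169 167 168 168 172 171 170 170 167 171 169 167 168 167 167 167 173 114 112 169 169 169 170 168
124 169 168 170 172 171 170 170 168 171 169 170 169 168 171 170 171 172 170 172 171 168 170 174 161  99 115 114 133 171 169 169 168
127 168 169 168 171 166 168 171 167 170 170 170 170 170 172 167 166 168 171 168 172 170 172 140  94 114 112 139 105 173 169 169 171
130 169 169 169 168 169 169 172 170 171 169 169 170 169 170 169 169 170 168 171 171 171 104 102 115 109 119 108  91 169 171 169 169
133 168 167 169 170 166 167 170 170 170 170 165 168 171 171 171 170 171 169 169 162  92 115 113 108 112 10
[... 2361 characters left out ...]
 138 171 167 166 168 170 169 169 171 171
190 167 167 167 168 168 168 136  93  97  94  98  95  98  96 100 168 164 124 105 101  98  99 138 169 169 170 170 169 170 165 168 169
193 164 166 167 168 168 167 168 155  94  96  94  98  99  98 168 166 166 141 103  99  99  97  98 171 170 171 170 170 169 170 169 168
196 165 167 168 167 168 167 169 170 140  97  97 103  98 167 166 165 167 168 102  96  96  98  96 171 169 169 167 170 167 168 169 171
199 168 167 167 165 167 171 168 167 168 115  97 117 170 165 165 166 169 169 117  99  96  98  99 168 169 171 168 169 169 169 169 170
202 171 166 170 169 169 165 167 168 170 168 136 166 167 167 167 165 166 166 168  95  97  95 134 152 169 168 169 166 168 170 169 169
```

```bash
python3 - <<'E'
from h import *
v=np.load('w7.npy');k=(*v[:3],v[3:].reshape(4,4))
g=cv2.cvtColor(cv2.imread('pics/w7.png'),cv2.COLOR_BGR2GRAY)
uv=[]
for r in range(124,168):
    c=np.where(g[r,200:296]<135)[0][0]; a,b=float(g[r,199+c]),float(g[r,200+c]); uv.append((200+c-(135-b)/(a-b) if a>b else 200+c,r))
P=ray('',uv,0.,k)[:,:2];c=P.mean(0);d=np.linalg.svd(P-c)[2][0];d*=np.sign(d[0])
th=np.degrees(np.arctan2(d[1],d[0]));n=np.array([-d[1],d[0]]);print('yaw',th,'resid',np.abs((P-c)@n).max())
tab=ray('',[(244,152.5),(237.5,158),(253,160),(247,169),(245.3,160)],.062,k)[:,:2];print(tab.round(4).tolist(),tab[:4].mean(0))
E1=ray('',[(209.5,174),(220,188)],.026,k)[:,:2];T=ray('',[(282,124)],0.01,k)[0,:2]
print('along: tab',tab[:4].mean(0)@d,'thick',E1@d,'tip',T@d,'| across tab',(tab[:4].mean(0)-c)@n,'thick',(E1-c)@n)
# origin estimates
print('origin from edges', c+d*((T@d+(E1@d).min())/2-c@d)-n*.00775)
E
```

```text
yaw 28.31445241048846 resid 0.00019454127715798163
[[0.4401, -0.2956], [0.4336, -0.2997], [0.447, -0.3034], [0.4405, -0.3108], [0.4402, -0.3024]] [ 0.44029075 -0.30236342]
along: tab 0.24419928665972399 thick [0.20063168 0.200036  ] tip 0.2897712881014922 | across tab -0.006535032437683273 thick [-0.00152112 -0.01970923]
origin from edges [ 0.44148711 -0.30309894]
```

```bash
python3 -c "
from h import *
plan([.4408,-.3028,.1],28.3)"
```

```text
shift [ 3.09 -0.72  8.78] turn [-1.000e-02 -6.000e-02 -3.613e+01] F [ 0.6  1.2 -0.8] t 14.875
```

```bash
python3 -m creep '4.5 3.1 -0.7 8.8 0 0 -36.1;4.5 3.1 -0.7 8.8 0 0 -36.1;4.5 3.1 -0.7 8.8 0 0 -36.1;4.5 3.1 -0.7 8.8 0 0 -36.1;4.5 3.1 -0.7 8.8 0 0 -36.1'; python3 -m creep '4.5 0 0 0 0 0 0'>/dev/null; python3 -c "
from h import *
plan([.4408,-.3028,.061],28.3);st()"
```

```text
clock: 15.5
position: [0.4409, -0.3035, 0.1]
ee_rot: [-1.613, -2.695, -0.001]
force: [0.7, 0.0, -0.2]
width: 0.489
gripper_force: 0.0
shift [0.1  0.06 3.91] turn [ 0.01 -0.01 -0.21] F [-0.4  0.2  0.2] t 15.625
C (np.float64(-16.8), np.float64(-345.8)) z 100.1 Fx,y,z(carrier) -0.5 0.2 0.2 w 0.48398919674584817 g 0.0 t 15.625
```

```bash
python3 -m creep '4.5 0 0 2 0 0 0;4.5 0 0 3.9 0 0 0;4.5 0 0 3.9 0 0 0'>/dev/null; python3 -m creep '0.5 0 0 0 0 0 0;0.5 0 0 0 0 0 0;0.5 0 0 0 0 0 0;0.5 0 0 0 0 0 0;0.5 0 0 0 0 0 0' 25; python3 -m creep '0.5 0 0 0 0 0 0;0.5 0 0 0 0 0 0;0.5 0 0 0 0 0 0'; python3 -m creep '0.5 0 0 -2 0 0 0;0.5 0 0 -4 0 0 0;0.5 0 0 -6 0 0 0;0.5 0 0 -6 0 0 0'; python3 -c "
from h import *
st();plan(C(-110,-112,121),YAW)"
```

```text
clock: 16.62
position: [0.4407, -0.3047, 0.0615]
ee_rot: [1.615, 2.694, 0.0]
force: [-0.1, 0.6, 4.6]
width: 0.15
gripper_force: 25.0
clock: 17.0
position: [0.4407, -0.3047, 0.0614]
ee_rot: [1.615, 2.694, 0.0]
force: [-0.7, 1.8, 5.2]
width: 0.148
gripper_force: 25.0
clock: 17.5
position: [0.4411, -0.305, 0.1219]
ee_rot: [1.614, 2.693, 0.0]
force: [-0.5, -0.4, -2.7]
width: 0.151
gripper_force: 25.0
C (np.float64(-16.4), np.float64(-346.7)) z 121.9 Fx,y,z(carrier) -0.5 -0.5 -2.7 w 0.1505968304277591 g 24.999898374080658 t 17.5
shift [24.48  6.27  0.06] turn [ 0.1   0.07 36.13] F [-0.5 -0.4 -2.7] t 17.5
```

```bash
python3 -m creep '0.5 5 1 0 0 0 9;0.5 10 2.2 0 0 0 18;0.5 15 3.5 0 0 0 27;0.5 20 5 0 0 0 36;0.5 24.5 6.3 0 0 0 36'>/dev/null; python3 -m creep '0.5 0 0 0 0 0 0;0.5 0 0 0 0 0 0;0.5 0 0 0 0 0 0';python3 - <<'E'
from h import *
v=np.load('w2.npy');k=(*v[:3],v[3:].reshape(4,4))
print('syringe end',inC(ray('',(120,145),.008,k)[0]))
im,k=snap('wrist','w8.png');np.save('w8.npy',np.array([*k[:3],*k[3].ravel()]))
st();plan(C(-85,-113,90),-8.2)
g=cv2.cvtColor(im,cv2.COLOR_RGB2GRAY)
print('proj tip, thick, tab of wedge if centred',[proj('',np.r_[telemetry.observe()['position'][:2]+a*EX+b*EY,z],k).round().tolist() for a,b,z in[(.045,.00775,.0865),(.045,-.00025,.0865),(0,.00775,.0865),(-.045,.00775,.0865)]])
E
```

```text
clock: 18.5
position: [0.3807, -0.06, 0.121]
ee_rot: [2.371, 2.061, -0.0]
force: [-0.3, 0.2, -1.7]
width: 0.151
gripper_force: 25.0
syringe end (np.float64(-113.4), np.float64(-39.0))
C (np.float64(-110.3), np.float64(-112.5)) z 121.0 Fx,y,z(carrier) 0.1 -0.0 -1.4 w 0.15043258056692482 g 24.999656975269318 t 18.55
shift [-0.05  2.53  3.1 ] turn [0.01 0.03 0.19] F [ 0.1 -0.1 -1.4] t 18.55
proj tip, thick, tab of wedge if centred [[[326.0, 225.0]], [[325.0, 237.0]], [[254.0, 225.0]], [[182.0, 226.0]]]
```

```bash
python3 - <<'E'
import cv2
a=cv2.imread('pics/w8.png')[130:270,170:370];cv2.imwrite('pics/crop3.png',cv2.resize(a,None,fx=4,fy=4,interpolation=cv2.INTER_CUBIC))
E
```

```text
(no output)
```

View pics/crop3.png

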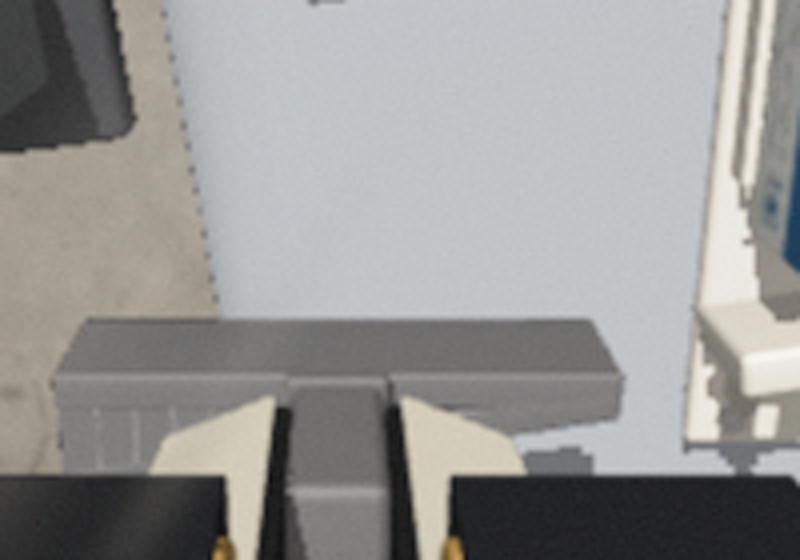

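The crop shows the wedge level and gripped by its tab, with its straight top edge at crop y≈375 (row 224, predicted 225). Its tip is at x=622. The carrier side begins at x≈690–720, with the stop's inner corner near (697,305).

```bash
python3 - <<'E'
from h import *
v=np.load('w8.npy');k=(*v[:3],v[3:].reshape(4,4))
f=lambda x,y:(170+x/4,130+y/4)
for n,p,z in[('stop corner',f(697,305),.036),('stop corner b',f(745,350),.036),('stop outer',f(742,395),.036),('wedge edge',f(340,375),.0865),('base edge',f(722,40),.003),('base edge',f(685,440),.0)]: print(n,inC(ray('',p,z,k)[0]))
E
```

```text
stop corner (np.float64(-39.0), np.float64(-110.6))
stop corner b (np.float64(-28.5), np.float64(-120.2))
stop outer (np.float64(-28.1), np.float64(-130.0))
wedge edge (np.float64(-109.8), np.float64(-103.6))
base edge (np.float64(-28.4), np.float64(-63.0))
base edge (np.float64(-27.1), np.float64(-158.1))
```

The frame checks out: base edge x −28, and stop corner (−28.5, −120.2) against an ideal of (−28, −120.5). I'll lower the wedge and slide it in.

```bash
python3 -m creep '0.5 0 2.5 2 0 0 0;0.5 0 2.5 4 0 0 0;0.5 0 2.5 5.2 0 0 0;0.5 0 2.5 5.2 0 0 0'; python3 -m creep '0.5 0 1 0 0 0 0;0.5 0 2 0 0 0 0;0.5 0 3 0 0 0 0;0.5 0 3.5 0 0 0 0;0.5 0.05 4 0.05 0 0 0';python3 -c "
from h import *
st();plan(C(-30,-111.5,68),-8)"
```

```text
clock: 19.05
position: [0.4045, -0.0629, 0.0685]
ee_rot: [-2.37, -2.061, 0.003]
force: [-0.3, 0.2, -1.3]
width: 0.149
gripper_force: 25.0
clock: 19.68
position: [0.43, -0.0657, 0.0665]
ee_rot: [-2.352, -2.047, 0.026]
force: [-48.0, 0.9, 37.0]
width: 0.151
gripper_force: 24.6
C (np.float64(-60.7), np.float64(-111.3)) z 66.5 Fx,y,z(carrier) -47.7 -5.8 37.0 w 0.15143014341690525 g 24.58110272884369 t 19.675
shift [-0.02  3.06 -0.24] turn [-1.64 -0.16  0.04] F [-48.    0.9  37. ] t 19.675
```

The wedge met something, most likely the carrier's base edge with its tip low. Backing off at once.

```bash
python3 -m creep '0.5 0 -1 -0.2 0 0 0;0.5 0 -4 -1 0 0 0;0.5 0 -5 -3 0 0 0;0.5 0 -5 -5.3 0 0 0;0.5 0 -5 -5.3 0 0 0'; python3 - <<'E'
from h import *
st();im,k=snap('wrist','w9.png')
g=cv2.cvtColor(im,cv2.COLOR_RGB2GRAY).astype(int)
s=telemetry.observe()['position']
print('pred',[proj('',np.r_[s[:2]+a*EX+b*EY,z+s[2]-.0615],k).round(1).tolist() for a,b,z in[(.045,.00775,.026),(.045,.00775,0),(-.045,.00775,.026),(-.045,.00775,0)]])
for c in (188,195,205,215,300,310,318,324): # vertical profile: far bottom edge and top edge rows
    col=g[195:250,c]; print(c,col[::2].tolist())
for r in (212,218,228,232): print(r,[ (int(c)) for c in np.where(np.abs(np.diff(g[r,160:345]))>18)[0]+160])
a=cv2.cvtColor(im[130:270,170:370],cv2.COLOR_RGB2BGR)
blues('w9b.png')
E
```

```text
clock: 20.3
position: [0.3974, -0.0602, 0.1231]
ee_rot: [2.366, 2.063, 0.006]
force: [1.0, -0.4, -0.5]
width: 0.15
gripper_force: 25.0
C (np.float64(-93.7), np.float64(-110.4)) z 123.1 Fx,y,z(carrier) 1.0 -0.2 -0.5 w 0.15000433589903833 g 24.998570680618286 t 20.3
pred [[[324.5, 224.3]], [[316.1, 209.7]], [[181.4, 224.4]], [[189.7, 209.8]]]
188 [160, 154, 155, 156, 155, 157, 154, 153, 156, 153, 123, 116, 118, 118, 119, 134, 129, 123, 123, 117, 122, 125, 126, 123, 122, 123, 124, 53]
195 [161, 160, 158, 156, 156, 150, 154, 157, 139, 113, 113, 115, 111, 113, 116, 134, 129, 127, 124, 114, 127, 125, 121, 126, 128, 129, 134, 46]
205 [170, 163, 135, 162, 150, 142, 155, 156, 136, 113, 109, 112, 114, 109, 113, 135, 131, 128, 122, 117, 125, 126, 126, 125, 124, 123, 128, 57]
215 [188, 189, 185, 188, 187, 187, 188, 186, 142, 111, 110, 108, 109, 113, 111, 132, 127, 127, 124, 116, 125, 154, 192, 192, 192, 189, 190, 70]
300 [195, 193, 194, 193, 191, 192, 193, 191, 145, 110, 105, 109, 110, 109, 109, 130, 128, 122, 123, 127, 126, 122, 116, 182, 188, 173, 195, 58]
310 [192, 195, 193, 192, 193, 191, 193, 192, 150, 108, 110, 107, 110, 107, 105, 131, 130, 124, 119, 125, 124, 123, 161, 193, 191, 161, 110, 45]
318 [190, 190, 192, 191, 190, 192, 191, 191, 174, 119, 110, 107, 109, 111, 108, 131, 128, 125, 141, 137, 121, 124, 191, 191, 193, 191, 193, 57]
324 [183, 177, 168, 168, 177, 169, 172, 137, 133, 158, 173, 195, 201, 196, 160, 132, 128, 125, 127, 127, 122, 196, 227, 173, 108, 191, 190, 53]
212 [189, 317, 318, 323, 326, 327]
218 [185, 186, 321, 322, 323, 325, 330, 331]
228 [265, 325, 327, 332, 333]
232 [229, 237, 238, 241, 242, 265, 269, 270, 280, 324, 325, 326, 328, 329, 339, 340, 342, 343]
blue [[383, 200], [415, -3], [432, 0], [400, 203]] [(6.2, -102.2), (8.2, 34.4), (19.6, 32.9), (20.0, -104.4)]
```

```bash
python3 -c "
from h import *
plan(C(-85,-116,68.5),-8);st()"
```

```text
shift [-0.56  0.97  5.32] turn [ 0.08 -0.03  0.16] F [-0.4  0.4 -1. ] t 20.4
C (np.float64(-94.8), np.float64(-110.4)) z 121.7 Fx,y,z(carrier) -0.5 0.3 -1.0 w 0.15158310744206588 g 24.998542070388794 t 20.4
```

```bash
python3 -m creep '0.5 -0.6 1 2 0 0 0;0.5 -0.6 1 4 0 0 0;0.5 -0.6 1 5.2 0 0 0;0.5 -0.6 1 5.2 0 0 0;0.5 -0.6 1 5.2 0 0 0'>/dev/null; python3 -m creep '0.5 0 0.6 0 0 0 0;0.5 0 1.2 0 0 0 0;0.5 0 1.8 0 0 0 0';python3 -c "
from h import *
st()"
```

```text
clock: 21.4
position: [0.4232, -0.0701, 0.0699]
ee_rot: [2.368, 2.064, 0.001]
force: [-0.6, -0.0, -1.4]
width: 0.153
gripper_force: 25.0
C (np.float64(-66.7), np.float64(-116.6)) z 69.9 Fx,y,z(carrier) -0.6 -0.1 -1.4 w 0.15253467625992867 g 24.99856799840927 t 21.4
```

```bash
python3 -m creep '0.5 0 0.3 0 0 0 0;0.5 0 0.5 0 0 0 0';python3 -m creep '0.5 0 0.3 0 0 0 0;0.5 0 0.5 0 0 0 0';python3 -c "
from h import *
st()"
```

```text
clock: 21.65
position: [0.4275, -0.0709, 0.0696]
ee_rot: [-2.369, -2.064, 0.0]
force: [0.6, -0.4, -1.6]
width: 0.151
gripper_force: 25.0
clock: 21.9
position: [0.4325, -0.0715, 0.0696]
ee_rot: [-2.369, -2.064, -0.0]
force: [0.2, 0.3, -1.2]
width: 0.153
gripper_force: 25.0
C (np.float64(-57.4), np.float64(-116.7)) z 69.6 Fx,y,z(carrier) 0.2 0.3 -1.2 w 0.15255084660031124 g 24.998537600040436 t 21.9
```

```bash
python3 -m creep '0.5 0.05 0.2 0.1 0 0 0;0.5 0.1 0.5 0.15 0 0 0;0.5 0.2 0.8 0.15 0 0 0';python3 -m creep '0.5 0.1 0.5 0 0 0 0;0.5 0.2 0.9 0.05 0 0 0';python3 -c "
from h import *
st()"
```

```text
clock: 22.28
position: [0.4407, -0.0706, 0.068]
ee_rot: [-2.369, -2.063, 0.0]
force: [0.8, 0.2, -1.8]
width: 0.149
gripper_force: 25.0
clock: 22.52
position: [0.4501, -0.07, 0.0676]
ee_rot: [2.369, 2.063, 0.0]
force: [-0.0, -0.0, -0.5]
width: 0.149
gripper_force: 25.0
C (np.float64(-40.1), np.float64(-112.7)) z 67.6 Fx,y,z(carrier) -0.0 -0.0 -0.5 w 0.14850804083512328 g 24.998335540294647 t 22.525
```

```bash
python3 -m creep '0.5 0 0.4 0 0 0 0;0.5 0.05 0.8 0 0 0 0;0.5 0.1 1.2 0 0 0 0';python3 -m creep '0.5 0 0.3 0 0 0 0;0.5 0.05 0.6 0 0 0 0';python3 -c "
from h import *
st()"
```

```text
clock: 22.9
position: [0.4616, -0.0708, 0.0675]
ee_rot: [-2.369, -2.063, 0.001]
force: [-2.1, -1.5, -1.9]
width: 0.152
gripper_force: 25.0
clock: 23.15
position: [0.4672, -0.0714, 0.0675]
ee_rot: [-2.369, -2.063, 0.002]
force: [-3.8, -5.2, -0.6]
width: 0.152
gripper_force: 25.0
C (np.float64(-23.0), np.float64(-111.8)) z 67.5 Fx,y,z(carrier) -3.1 -5.7 -0.6 w 0.15168455216731855 g 24.999222457408905 t 23.15
```

```bash
python3 -m creep '0.5 0 0.3 0 0 0 0;0.5 0 0.6 0 0 0 0';python3 -m creep '0.5 0 0.3 0 0 0 0;0.5 0 0.5 0 0 0 0';python3 -c "
from h import *
st()"
```

```text
clock: 23.4
position: [0.4723, -0.0721, 0.0672]
ee_rot: [-2.368, -2.062, 0.003]
force: [-6.7, -3.4, -1.1]
width: 0.15
gripper_force: 25.0
clock: 23.65
position: [0.4746, -0.0723, 0.0666]
ee_rot: [-2.365, -2.059, 0.008]
force: [-13.2, -3.1, 3.7]
width: 0.148
gripper_force: 25.0
C (np.float64(-15.6), np.float64(-111.6)) z 66.6 Fx,y,z(carrier) -12.6 -4.9 3.7 w 0.14825440660680775 g 25.033985674381256 t 23.65
```

```bash
python3 -m creep '0.5 -0.1 0.15 0 0 0 0;0.5 -0.1 0.2 0 0 0 0;0.5 -0.1 0.2 0 0 0 0';python3 -c "
from h import *
st()"; python3 -m creep '2.6 0 0 0 0 0 0;2.6 0 -0.5 0 0 0 0;2.6 0 -0.6 0 0 0 0;2.6 0 -0.6 -3 0 0 0;2.6 0 -0.6 -7 0 0 0';python3 -c "
from h import *
st();blues('w10.png');plan(C(-92,-114,110),-8)"
```

```text
clock: 24.02
position: [0.475, -0.0725, 0.0664]
ee_rot: [-2.362, -2.058, 0.009]
force: [-15.1, 0.7, 5.7]
width: 0.149
gripper_force: 25.0
C (np.float64(-15.1), np.float64(-111.8)) z 66.4 Fx,y,z(carrier) -15.0 -1.4 5.7 w 0.1489611868377328 g 25.041730999946594 t 24.025
clock: 24.65
position: [0.4745, -0.0727, 0.1382]
ee_rot: [-2.369, -2.063, 0.001]
force: [1.2, 0.3, 0.3]
width: 0.281
gripper_force: 0.0
C (np.float64(-15.6), np.float64(-112.1)) z 138.2 Fx,y,z(carrier) 1.2 0.4 0.3 w 0.28084866258025404 g 0.0 t 24.65
blue [[281, 192], [291, -1], [308, 0], [298, 193]] [(6.6, -102.2), (9.8, 35.8), (21.2, 35.2), (20.4, -103.0)]
shift [-0.14 -7.91  3.22] turn [ 0.31 -0.05  0.06] F [2.8 0.3 2.9] t 24.7
```

```bash
python3 -m creep '0 -0.1 -7.9 0 0 0 0;0 -0.1 -7.9 3 0 0 0;0 -0.1 -7.9 3 0 0 0;0 -0.1 -7.9 6 0 0 0;0 -0.1 -7.9 10.2 0 0 0'>/dev/null; python3 -m creep '0 0 0 0 0 0 0;0 0 0.5 0 0 0 0;0 0 0.8 0 0 0 0';python3 -c "
from h import *
st()"
```

```text
clock: 25.7
position: [0.406, -0.0642, 0.037]
ee_rot: [2.367, 2.062, 0.004]
force: [-0.7, 0.2, -0.7]
width: 0.008
gripper_force: 0.0
C (np.float64(-84.6), np.float64(-113.1)) z 37.0 Fx,y,z(carrier) -0.7 0.1 -0.7 w 0.008273586277832746 g 0.0 t 25.7
```

```bash
python3 -m creep '0 0 0.2 0 0 0 0;0 0 0.4 0 0 0 0;0 0 0.5 0 0 0 0';python3 -m creep '0 0 0.1 0 0 0 0;0 0 0.2 0 0 0 0';python3 -m creep '0 0 0.1 0 0 0 0;0 0 0.2 0 0 0 0';python3 -c "
from h import *
st()"
```

```text
clock: 26.08
position: [0.4092, -0.0647, 0.0358]
ee_rot: [2.369, 2.064, 0.001]
force: [0.0, 0.0, 0.4]
width: 0.007
gripper_force: 0.0
clock: 26.32
position: [0.411, -0.065, 0.0356]
ee_rot: [-2.369, -2.063, 0.0]
force: [-0.7, -0.1, 0.5]
width: 0.003
gripper_force: 0.0
clock: 26.58
position: [0.4122, -0.0651, 0.0354]
ee_rot: [-2.368, -2.063, 0.001]
force: [-3.8, 0.4, 0.6]
width: 0.004
gripper_force: 1.8
C (np.float64(-78.3), np.float64(-113.2)) z 35.4 Fx,y,z(carrier) -3.9 -0.1 0.6 w 0.0039563264241235865 g 1.7590672570381116 t 26.575
```

Contact. I'll raise the push step by step to about 20 N.

```bash
for i in 1; do python3 -m creep '0 0 0.1 0 0 0 0;0 0 0.2 0 0 0 0'; python3 -m creep '0 0 0.1 0 0 0 0;0 0 0.15 0 0 0 0'; done;python3 -c "
from h import *
st()"
```

```text
clock: 26.82
position: [0.4127, -0.065, 0.0351]
ee_rot: [-2.366, -2.061, 0.004]
force: [-7.4, 2.1, 2.5]
width: 0.001
gripper_force: 4.0
clock: 27.08
position: [0.4129, -0.0649, 0.0348]
ee_rot: [-2.364, -2.06, 0.006]
force: [-10.7, 2.3, 1.6]
width: 0.002
gripper_force: 5.1
C (np.float64(-77.7), np.float64(-112.9)) z 34.8 Fx,y,z(carrier) -10.9 0.8 1.6 w 0.0016020399681149929 g 5.134132734965533 t 27.075
```

```bash
python3 -m creep '0 0 0.1 0 0 0 0;0 0 0.2 0 0 0 0'; python3 -m creep '0 0 0.1 0 0 0 0;0 0 0.15 0 0 0 0';python3 -c "
from h import *
st()"
```

```text
clock: 27.32
position: [0.4132, -0.0648, 0.0345]
ee_rot: [-2.362, -2.059, 0.008]
force: [-13.5, 3.5, 2.9]
width: 0.009
gripper_force: 7.2
clock: 27.58
position: [0.4135, -0.0648, 0.0343]
ee_rot: [-2.361, -2.058, 0.01]
force: [-16.6, 3.5, 3.6]
width: 0.004
gripper_force: 8.4
C (np.float64(-77.2), np.float64(-112.7)) z 34.3 Fx,y,z(carrier) -17.0 1.2 3.6 w 0.004470831081062959 g 8.366796057089232 t 27.575
```

```bash
python3 -m creep '0 0 0.1 0 0 0 0;0 0 0.2 0 0 0 0;0 0 0.2 0 0 0 0'; python3 -m creep '0 0 0.05 0 0 0 0;0 0 0.1 0 0 0 0;0 0 0.1 0 0 0 0';python3 -c "
from h import *
st()"
```

```text
clock: 27.95
position: [0.4138, -0.0647, 0.034]
ee_rot: [-2.359, -2.056, 0.013]
force: [-19.1, 3.3, 3.6]
width: 0.004
gripper_force: 10.0
clock: 28.32
position: [0.4139, -0.0647, 0.0338]
ee_rot: [-2.358, -2.055, 0.014]
force: [-21.3, 4.6, 5.1]
width: 0.005
gripper_force: 11.1
C (np.float64(-76.8), np.float64(-112.6)) z 33.8 Fx,y,z(carrier) -21.8 1.5 5.1 w 0.004638051622067495 g 11.080134602962062 t 28.325
```

```bash
python3 -m creep '0 0 -0.5 0 0 0 0;0 0 -2.5 0 0 0 0;0 0 -2.5 -6 0 0 0;0 0 -2.5 -12 0 0 0;0 0 -2.5 -12 0 0 0'; python3 - <<'E'
from h import *
st();blues('w11.png')
plan(C(-60,-175,190),-8)
E
```

```text
clock: 28.95
position: [0.4011, -0.0632, 0.1591]
ee_rot: [2.365, 2.062, 0.011]
force: [0.8, 0.7, -0.6]
width: 0.003
gripper_force: 0.0
C (np.float64(-89.6), np.float64(-112.8)) z 159.1 Fx,y,z(carrier) 0.7 0.8 -0.6 w 0.0027991929170442876 g 0.0 t 28.95
blue [[360, 184], [386, -2], [400, 0], [375, 185]] [(6.4, -101.5), (10.1, 42.3), (20.8, 41.1), (19.2, -103.3)]
shift [-6.25  3.08 -3.27] turn [ 0.29 -0.12  0.2 ] F [ 0.6 -0.1 -0.7] t 29.0
```

```bash
python3 -m creep '0 -8 4 -4 0 0 0;0 -8 4 -4 0 0 0;0 -8 4 -4 0 0 0;0 -8 4 -4 0 0 0;0 -8 4 -4 0 0 0'>/dev/null; python3 - <<'E'
from h import *
st();blues('w12.png');im,k=snap('wrist','w13.png')
hsv=cv2.cvtColor(im,cv2.COLOR_RGB2HSV);m=cv2.inRange(hsv,(0,0,70),(180,45,140));m[265:]=0
f=proj('',[C(-12,-110,32)],k)[0];print('expected wedge px',f.round())
n,l,s,c=cv2.connectedComponentsWithStats(m)
u,w=f.round().astype(int);i=l[w,u];print('label',i,s[i])
g=cv2.cvtColor(im,cv2.COLOR_RGB2GRAY)
a=proj('',[C(-62,-100,32),C(40,-125,32),C(-62,-125,32),C(40,-100,32)],k).round().astype(int);r0,r1,c0,c1=a[:,1].min(),a[:,1].max(),a[:,0].min(),a[:,0].max();print(r0,c0)
for r in range(r0-4,r1+6,2): print(r,' '.join('%3d'%x for x in g[r,c0-6:c1+6:4]))
E
```

```text
C (np.float64(-53.3), np.float64(-192.2)) z 194.6 Fx,y,z(carrier) 0.8 -0.7 -0.7 w 0.0033885059090289094 g 0.0 t 29.625
blue [[321, 91], [329, -1], [341, 0], [333, 92]] [(7.7, -102.0), (9.5, -28.4), (20.2, -29.2), (19.4, -103.0)]
expected wedge px [297. 100.]
label 6 [ 247    0   94  167 4060]
89 245
85 185 184 183 184 185 182 185 184 183 185 207 227 190 145 230 229 230 208 210 200 228  98  93  88 175 185 182 181 183 183
87 182 185 182 184 185 185 183 183 184 184 205 226 189 160 231 230 230 203 208 205 228  91  91  89 182 183 180 183 183 181
89 184 183 185 185 183 183 185 183 185 184 204 225 186 170 230 229 229 229 227 226 226  92  90  89 184 181 182 179 181 180
91 183 185 184 184 182 182 184 184 185 184 211 226 164 154 205 206 205 208 205 202 200  91  90  85 183 183 181 180 178 181
93 184 185 171 147 147 146 143 147 148 135 142 154 119 104 134 132 135  89  76  78  74  71  66  75 138 129 180 181 181 181
95 185 183 138 127 129 127 127 126 124 127 126 125 101  83 125 123 125  89  73  74  72  66  72  69 120 124 179 178 181 178
97 184 184 132 123 123 122 118 119 118 119 116 117  88  86 12
[... 848 characters left out ...]
 100 136 159 119 128 128 132 228 227 226 226 225 223 221 222 181 180 181 181 181
113 183 181 159 124 123 122 118 101  99  90 132 236 217 141 137 140 137 223 222 222 221 219 210 195 153 181 179 181 183 181
115 183 180 158 120 110 101  90 101 108 108 111 225 224 138 137 135 137 202 219 207 189 147 129 106 108 180 182 180 180 182
117 183 183 181  91  98 111 106 106 105 106 105 219 217 137 137 133 131 154 147 125 106 121 130 102 106 183 180 183 180 181
119 184 182 181 109 106 107 107 106 107 108 113 215 211 130 130 124 122 129 134 135 107 120 132 106 107 181 181 183 180 182
121 184 181 183 154 106 110 107 109 107 105 128 170 137 130 130 135 136 132 133 136 105 127 127 106 102 181 181 181 181 181
```

```bash
python3 - <<'E'
from h import *
k=K('wrist')
for n,p,z in[('thick',(247,100),.032),('tip',(339.5,99),.032),('tab L',(289,105),.068),('tab R',(306,105),.068),('edge L',(255,92.5),.006),('edge R',(330,92.5),.006),('edgeTopL',(255,99.5),.032)]: print(n,inC(ray('',p,z,k)[0]))
st();print(job.sign_off())
E
```

```text
thick (np.float64(-60.0), np.float64(-110.4))
tip (np.float64(28.6), np.float64(-109.4))
tab L (np.float64(-23.6), np.float64(-114.3))
tab R (np.float64(-9.2), np.float64(-114.3))
edge L (np.float64(-52.3), np.float64(-103.1))
edge R (np.float64(25.3), np.float64(-103.0))
edgeTopL (np.float64(-52.3), np.float64(-109.9))
C (np.float64(-52.9), np.float64(-192.4)) z 195.0 Fx,y,z(carrier) 0.0 0.2 0.1 w 0.00486295735380872 g 0.0 t 29.725
the job is handed in; nothing more can be done
None
```

I packed the row, set carton4 upright in it, drove the wedge to about 22 N, let go, and handed the job in at 29.7 s. On the first try the wedge met something, probably carton4's corner, at about 48 N wrist force; I backed off and re-entered cleanly, and the last image shows the wedge flat and carton4 in place.

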